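Rake a dropped nut out from under a bench shelf

TASK

A large hex nut has rolled deep under the low slatted shelf, out of the fingers' reach. Take the bent rod with the wooden handle, hook the nut with its bent end and draw it right out onto the open bench, then lay the rod back on the bench clear of the shelf and put the nut into the tray that already holds nuts like it. Do not touch the nut with the fingers while it is still under the shelf, and leave the screwdriver, the tape measure and the spanner where they lie.

Things in the scene. Friction and masses are not known exactly. Their poses are not given: they have to be found in the camera images.
- riser: Low wooden shelf fixed on the bench: 150 mm deep (x), 290 mm wide (y), 46 mm high. Origin: centre of its underside, at bench level; x points from its open front to its closed back, y to the left. Top: six slats across, 12 mm wide, 12 mm thick, 15.6 mm apart. A box and two bottles fixed on its rear half reach 180 mm above the bench, all behind its x = +10 mm.
- gap_mouth (a point): Centre of the open front of the gap under the shelf, at (-75, 0, 17) mm from the shelf's origin, axes as the shelf's. The gap is 34 mm high, 254 mm wide inside (y = -127 to +127 mm) and 132 mm deep; it is closed at both sides and at the back.
- rake: The bent rod, loose, about 0.16 kg: wooden handle 100 mm long (x), 22 wide (y), 26 high, then a steel rod 8 mm thick that runs on along +x to 180 mm from the origin and there bends square to the left (+y) for 55 mm. Origin: centre of the handle's underside. Rod and bend have their centre line 10 mm above it. It rests flat on the handle, rod clear of the bench; balance point at x = +17 mm.
- rake_bend (a point): Corner of the rod's bend, on its centre line, at (180, 0, 10) mm from the rake's origin.
- rake_toe (a point): Tip of the bent end, centre of its round end (radius 4 mm), at (180, 55, 10) mm from the rake's origin.
- nut: The dropped steel hex nut, about 0.09 kg: 32 mm across the flats, 37 across the corners, 20 high, bore about 18. It lies flat under the shelf, its centre 45 to 70 mm behind the front edge and at least 117 mm from the gap's right side (-y of the shelf). Origin: centre of its underside; its x axis points to the middle of a flat.
- tray_nuts: Grey open tray fixed on the bench that holds two more nuts of the same kind: outside 130 mm (x) x 150 mm (y) x 32 mm high, walls and floor 4 to 5 mm thick. Origin at the centre of its underside. The two nuts lie loose about y = +45 mm, x = -30 and +30 mm of the tray; the half towards -y is empty.
- tray_pins: An equal tray that holds two plain round steel pins (12 mm thick, 70 mm long); not the one to use. Same origin and axes. The two trays may stand either way round.
- screwdriver: Bystander: loose screwdriver, black handle, 168 mm long, 23 mm thick; origin under its middle, along its own y.
- tape_measure: Bystander: loose yellow tape measure 62 x 94 x 38 mm; origin under its middle.
- spanner: Bystander: loose spanner 177 mm long, 29 mm wide, 10 mm thick; origin under its middle, along its own y.

How it is judged:
By the outcome, as a careful person would: the job done as asked, in the order asked, and still so for the second after the job is handed in, with the robot touching nothing.
It also fails if it takes over 72 s, if anything falls off the work surface, if the arm or the gripper's body presses on something with over 40 N, if the wrist force passes 120 N, or if a joint passes its speed limit or range.

ROBOT

A 7-joint arm with a two-finger parallel gripper is mounted at the origin on a cart in front of the work surface, level with it; the furniture and walls round the work are solid. World frame = base frame: x ahead of the robot, y to its left, z up, the work surface at z = 0. Lengths are in m, angles in rad, forces in N, time in s.
With the tool pointing down it reaches from about 0.4 to 0.925 m from the base axis. Payload 5.6 kg.
Tool frame: the origin (TCP) lies at the very end of the fingers, on their centre line; the grasp point (between the pads) lies 19 mm behind it; z points along the fingers, y is the line along which they close (so a half turn about z gives the same grasp; the last joint's range is limited). The gripper opens to 85 mm and grips with 20 to 120 N. Pads are 22 mm wide; open, the fingers measure 114 mm over their backs; the gripper's body (76 mm by 85 mm) begins 54 mm behind the grasp point. The pads swing forward as they close: fully open they stand 13 mm farther back than shut.
Start: joints at [1.096, 0.468, -0.012, 1.603, 0.006, 1.071, -0.056], TCP at [0.272, -0.59, 0.231] pointing down, gripper open.
Joint ranges: [-2.53, 2.53], [-0.31, 2.02], [-1.57, 1.55], [0.28, 2.44], [-1.29, 4.43], [0.15, 1.84], [-2.92, 2.92]. Speed limits (rad/s): [2.57, 2.57, 3.14, 3.14, 3.14, 3.14, 3.14].

INTERFACE

Orientations are given as a rotation vector (axis times angle).
In Python, from station import * gives the robot as it stands. The module is installed in compiled form; this text tells all that it offers.
- The arm moves only by the shell command python3 -m crank 'ROWS' [OPENING]. ROWS is a JSON object of lists of equal length, an entry for each row: "travel": the shift along the tool's x, y, z normalised to -1 to 1, where 1 is 200 mm, a list of three; "turn": the turn about the tool's z normalised to -1 to 1, where 1 is pi rad. A call has 1 to 10 rows; each row shifts and turns the commanded pose from where the row before left it, along the tool's axes as they then stand; what a row does not reach is not made up. A row lasts 1/8 s, in which the tool goes at most 62.5 mm and 10.7 degrees, less where a joint would pass 70% of its speed; a pose out of reach is approached as far as the arm can. A call with a number of a shift or a turn outside -1 to 1 is refused whole. A call with a gripper value outside its range is refused whole. OPENING is the closure, from -1 (fully open) to 1 (shut), set as the call begins (- or left out, the last holds). The fingers move at their own pace and stop on an object; the grip force is fixed at half the most. Time passes only in rows, so rows that do not move let the fingers close. It gives the time, the measured TCP pose, the force, the opening and the grip force at its end, in the units of the state.
- get_state(): the state, without advancing time (a new reading comes with each control period).
- capture(name): name is "scene" or "top" or "wrist"; returns the picture (400x640x3 uint8, red, green, blue); there is no depth.
- camera_params(name): a dict with "fov_y" (degrees; the focal length in pixels is half the picture's height over the tangent of half this angle, whatever the lens; pixels are square), "cx", "cy" (the principal point, pixels), "origin" and "orientation" of the camera in the world; the wrist camera has in their place "T_tool_cam" (4x4, takes a point from camera to tool coordinates, whose origin is the TCP and whose axes are the flange's). Camera axes: x right, y up, looking along -z (the intrinsics and any distortion apply to the point x, -y, -z); pixel columns grow to the right and rows downward; lengths in m; the calibration is good to about 2 mm. A picture is of the moment at which its call begins: read the wrist's pose just before it. camera_params takes no time and is no camera call.
- sign_off(): hands the job in; it is judged then, once.
The state is a dict: "time": time; "q": joint angles; "dq": joint speeds; "joint_efforts": joint torques, N m; "ee_pos": TCP position; "ee_rot": TCP orientation; "ft_force": force on the tool from outside, world axes, zero at the start; "moment": the same for the moment, N m; "gripper_width": opening from 0.0 (shut) to 1.0 (fully open); "grasp_force": force on a finger pad.
Only numpy, scipy, OpenCV 4.12 (cv2) and the standard library are available. Lean on these libraries where they do the work, as an engineer would, in place of code of your own. Each camera call takes 0.05 s, during which the arm holds its last target. There are 200 camera calls.

## Working session

There is one attempt and no reset: what is moved stays moved. The work goes in short steps, Python scripts to look and compute and a shell command to move; the robot and the scene stay as the last step left them, time stands still between calls to the robot, and variables do not carry over. Pictures are saved under pics/ and viewed, at most 10 in all, crops included, and the job is handed in when it is done.

```bash
mkdir -p pics; cat > h.py <<'E'
from station import *
import numpy as np, cv2
from scipy.spatial.transform import Rotation as R
E
python3 - <<'E'
from h import *
s=get_state();print(s)
for n in("scene","top","wrist"):
    print(n,camera_params(n))
for n in("scene","top"):
    cv2.imwrite(f"pics/{n}0.png",capture(n)[:,:,::-1])
E
```

```text
{'time': 0.0, 'q': array([ 1.09600959,  0.46837746, -0.01159719,  1.60362853,  0.00601758,
        1.07140779, -0.05628674]), 'dq': array([-6.93366045e-05,  4.96580538e-04, -3.44799952e-04,  2.47913470e-04,
       -2.35730666e-04, -1.18643251e-03,  8.44832881e-05]), 'joint_efforts': array([-1.02893940e-03, -5.32386410e+01,  2.05322332e-02, -2.51304030e+01,
        1.12599213e-02,  7.86302233e-03, -8.02152584e-07]), 'ee_pos': array([ 0.27171592, -0.58986433,  0.23033612]), 'ee_rot': array([-3.06700790e+00, -6.72553706e-01,  8.17737283e-04]), 'ft_force': array([ 0.69248444, -0.38257103,  0.54253112]), 'moment': array([ 0.05866527, -0.02028721, -0.00549943]), 'grasp_force': 0.0, 'gripper_width': 0.9988688079726388}
scene {'fov_y': 50.21261062615852, 'cx': 315.7032755128249, 'cy': 195.99204398179265, 'origin': array([-0.04304136,  0.82669428,  0.51290419]), 'orientation': array([ 0.42962903, -1.42475556, -2.14578017])}
top {'fov_y': 52.822441697541024, 'cx': 321.99568361959433, 'cy': 202.0625252553044, 'origin': array([ 0.34897376, -0.06647644,  1.14322053]), 'orientation': array([ 0.16334356, -0.1638605 , -1.57471306])}
wrist {'fov_y': 66.10479563839405, 'cx': 321.62935828446365, 'cy': 199.22892810048273, 'T_tool_cam': array([[-2.66267430e-05,  9.49892657e-01,  3.12576294e-01,
         8.04362041e-02],
       [ 9.99999999e-01,  1.94437990e-05,  2.60967359e-05,
        -5.80006902e-04],
       [ 1.87114272e-05,  3.12576295e-01, -9.49892657e-01,
        -1.43296786e-01],
       [ 0.00000000e+00,  0.00000000e+00,  0.00000000e+00,
         1.00000000e+00]])}
```

View pics/top0.png

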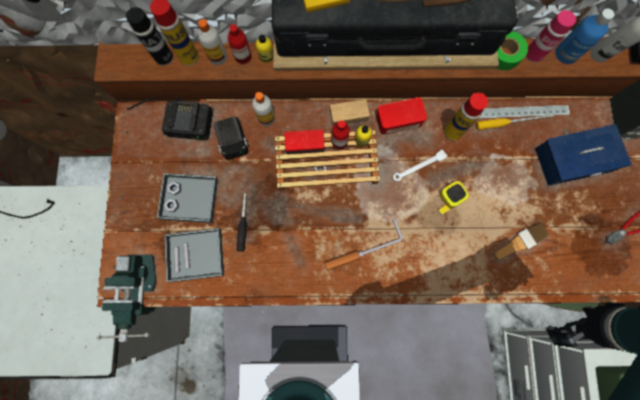

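View pics/scene0.png

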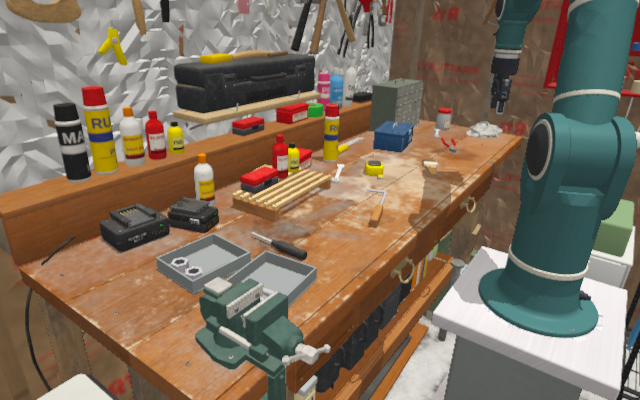

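The top view shows the rake (handle about (348,258), bend (400,241), toe (396,222)), with a nut glimpsed between the slats at about (320,168). The nut tray is at (187,197), its nuts on the left. The trays, spanner (420,165), tape (454,195) and screwdriver (242,220) are all clear.

```bash
cat >> h.py <<'E'
def campose(n,s=None):
    p=camera_params(n)
    if n=="wrist":
        s=s or get_state()
        T=np.eye(4);T[:3,:3]=R.from_rotvec(s['ee_rot']).as_matrix();T[:3,3]=s['ee_pos']
        T=T@p['T_tool_cam'];return p,T[:3,:3],T[:3,3]
    return p,R.from_rotvec(p['orientation']).as_matrix(),p['origin']
def ray(n,uv,z,s=None):
    p,M,o=campose(n,s);f=200/np.tan(np.radians(p['fov_y']/2))
    d=M@np.array([(uv[0]-p['cx'])/f,-(uv[1]-p['cy'])/f,-1]);return o+d*(z-o[2])/d[2]
def proj(n,P,s=None):
    p,M,o=campose(n,s);f=200/np.tan(np.radians(p['fov_y']/2))
    c=M.T@(np.array(P)-o);return p['cx']+f*c[0]/-c[2],p['cy']-f*c[1]/-c[2]
def snap(n,out):
    s=get_state();im=capture(n);cv2.imwrite("pics/"+out,im[:,:,::-1]);np.save("pics/"+out+".npy",np.r_[s['ee_pos'],s['ee_rot']]);return s,im
E
python3 - <<'E'
from h import *
for k,uv,z in [("handleL",(326,265),.02),("handleR",(362,253),.02),("bend",(400,240),.01),("toe",(396,222),.01),("nut",(320,168),.01),
 ("shFL",(277,187),.046),("shFR",(379,182),.046),("shBL",(277,140),.046),("tray c",(187,198),.02),("tray c1",(160,220),.032),("c2",(213,222),.032),("c3",(164,176),.032),("c4",(217,178),.032),("n1",(174,188),.02),("n2",(170,205),.02)]:
    print(k,ray("top",uv,z).round(3))
E
```

```text
handleL [ 0.409 -0.077  0.02 ]
handleR [ 0.44  -0.178  0.02 ]
bend [ 0.477 -0.287  0.01 ]
toe [ 0.528 -0.278  0.01 ]
nut [ 0.69  -0.063  0.01 ]
shFL [0.625 0.058 0.046]
shFR [ 0.637 -0.229  0.046]
shBL [0.765 0.06  0.046]
tray c [0.602 0.318 0.02 ]
tray c1 [0.537 0.385 0.032]
c2 [0.53  0.237 0.032]
c3 [0.664 0.383 0.032]
c4 [0.657 0.231 0.032]
n1 [0.632 0.357 0.02 ]
n2 [0.582 0.365 0.02 ]
```

```bash
cat >> h.py <<'E'
def plan(xyz=None,yaw=None):
    s=get_state();M=R.from_rotvec(s['ee_rot']).as_matrix();y=np.degrees(np.arctan2(M[1,0],M[0,0]))
    print("t",round(s['time'],2),"pos",s['ee_pos'].round(4),"yaw",y.round(2),"tilt",M[2].round(3),"w",round(s['gripper_width'],3),"q",s['q'].round(2),"F",s['ft_force'].round(1))
    if xyz is not None:print("travel",(M.T@(np.array(xyz)-s['ee_pos'])/.2).round(4))
    if yaw is not None:print("turn",round(-(((yaw-y)+180)%360-180)/180,4))
E
python3 -m crank '{"travel":[[0.2,-0.205,0],[0.2,-0.205,0],[0.2,-0.205,0],[0.2,-0.205,0],[0.2,-0.205,0],[0.2,-0.205,0],[0.2,-0.205,0],[0.2,-0.205,0]],"turn":[0,0,0,0,0,0,0,0]}'
python3 -m crank '{"travel":[[0,0,0],[0,0,0],[0,0,0],[0,0,0],[0,0,0],[0,0,0],[0,0,0],[0,0,0],[0,0,0],[0,0,0]],"turn":[-0.058,-0.058,-0.058,-0.058,-0.058,-0.058,-0.058,-0.058,0,0]}'
python3 - <<'E'
from h import *
plan([.43,-.15,.23],108)
s,im=snap("wrist","w1.png")
E
```

```text
time: 1.1
ee_pos: [0.4256, -0.1568, 0.2312]
ee_rot: [3.069, 0.673, 0.0]
ft_force: [0.7, 0.3, 1.0]
gripper_width: 0.998
grasp_force: 0.0
time: 2.35
ee_pos: [0.4252, -0.1586, 0.2311]
ee_rot: [-1.845, -2.543, 0.0]
ft_force: [0.2, 0.6, -0.1]
gripper_width: 1.0
grasp_force: 0.0
t 2.35 pos [ 0.4252 -0.1586  0.2311] yaw 108.08 tilt [ 0. -0. -1.] w 1.0 q [ 0.67  0.17 -0.43  2.04  0.09  0.95  0.52] F [ 0.2  0.6 -0.1]
travel [0.0334 0.036  0.0057]
turn 0.0004
```

View pics/w1.png

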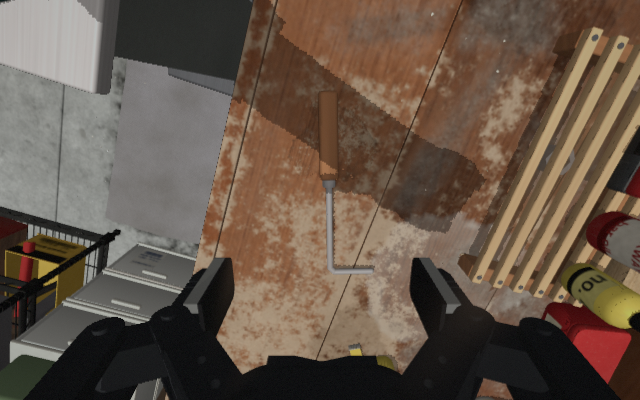

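The wrist view shows the rake: handle end (328,92) to (329,182), bend (331,270), toe tip (373,269). The shelf is on the right, with a front slat from (598,35) to (475,280) and a glimpse of the nut at about (565,160).

```bash
python3 - <<'E'
from h import *
v=np.load("pics/w1.png.npy");s=dict(ee_pos=v[:3],ee_rot=v[3:])
im=cv2.imread("pics/w1.png")
# handle mask: saturated brown, in box
hsv=cv2.cvtColor(im,cv2.COLOR_BGR2HSV)
for k,uv,z in [("hEnd",(328,92),.026),("hFront",(329,181),.026),("bend",(331,270),.01),("toe",(373,269),.01),("shF top L",(594,32),.046),("shF R",(472,278),.046),("nut",(565,160),.02)]:
    print(k,ray("wrist",uv,z,s).round(4))
for a,n in((im,"wrist"),(cv2.imread("pics/top0.png"),"top")):
    pass
c1=cv2.resize(im[20:300,440:640],None,fx=2,fy=2,interpolation=2)
c2=cv2.resize(cv2.imread("pics/top0.png")[125:195,265:390],None,fx=4,fy=4,interpolation=2)
o=np.zeros((600,800,3),np.uint8);o[:560,:400]=c1[:, :400];o[:280,400:800]=c2[:,:400]
cv2.imwrite("pics/c1.png",o)
E
```

```text
hEnd [ 0.4047 -0.0736  0.026 ]
hFront [ 0.4369 -0.1666  0.026 ]
bend [ 0.4806 -0.2873  0.01  ]
toe [ 0.5339 -0.2683  0.01  ]
shF top L [0.6285 0.0559 0.046 ]
shF R [ 0.6408 -0.2238  0.046 ]
nut [ 0.6908 -0.0588  0.02  ]
```

View pics/c1.png

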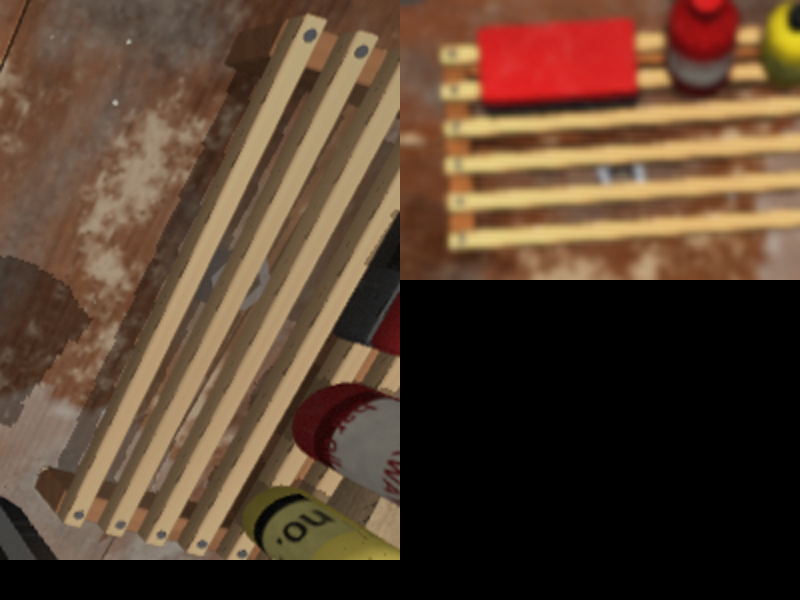

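```bash
python3 - <<'E'
from h import *
v=np.load("pics/w1.png.npy");s=dict(ee_pos=v[:3],ee_rot=v[3:])
for uv in ((558,159),(540,165),(575,157)):print(ray("wrist",uv,.02,s).round(4))
for uv in ((320.5,168.7),(314.5,169),(327,169)):print(ray("top",uv,.02).round(4))
plan([.424,-.128,.1],109.5)
E
```

```text
[ 0.6824 -0.0603  0.02  ]
[ 0.6662 -0.0731  0.02  ]
[ 0.6999 -0.0521  0.02  ]
[ 0.6851 -0.0647  0.02  ]
[ 0.6844 -0.0473  0.02  ]
[ 0.684  -0.0836  0.02  ]
t 2.4 pos [ 0.4253 -0.1586  0.2312] yaw 108.11 tilt [ 0. -0. -1.] w 0.996 q [ 0.67  0.17 -0.43  2.04  0.09  0.95  0.52] F [-0.4 -0.3  0.3]
travel [0.1472 0.0416 0.6559]
turn -0.0077
```

```bash
python3 -m crank '{"travel":[[0.074,0.021,0.2],[0.073,0.021,0.2],[0,0,0.25],[0,0,0.2],[0,0,0.1],[0,0,0.1],[0,0,0.04],[0,0,0.035],[0,0,0]],"turn":[-0.008,0,0,0,0,0,0,0,0]}' -1
python3 -c "
from h import *
plan([.424,-.128,.004],109.5)"
```

```text
time: 3.52
ee_pos: [0.4239, -0.1281, 0.0063]
ee_rot: [1.809, 2.568, -0.0]
ft_force: [-0.3, 0.3, 0.5]
gripper_width: 0.997
grasp_force: 0.0
t 3.52 pos [ 0.4239 -0.1281  0.0063] yaw 109.68 tilt [-0. -0. -1.] w 0.997 q [ 0.47  0.55 -0.29  2.21  0.37  0.43  0.22] F [-0.3  0.3  0.5]
travel [-0.      0.0008  0.0116]
turn 0.001
```

```bash
python3 -m crank '{"travel":[[0,0,0.008],[0,0,0],[0,0,0],[0,0,0],[0,0,0],[0,0,0],[0,0,0],[0,0,0]],"turn":[0,0,0,0,0,0,0,0]}' 1
python3 -m crank '{"travel":[[0,0,-0.1],[0,0,-0.1],[0,0,-0.1],[0,0,0],[0,0,0]],"turn":[0,0,0,0,0]}'
python3 -c "
from h import *
plan([.424,-.128,.06],182.5);snap('wrist','w2.png');snap('top','t2.png')"
```

```text
time: 4.53
ee_pos: [0.4241, -0.1282, 0.0051]
ee_rot: [1.808, 2.568, 0.0]
ft_force: [-1.2, 1.4, 6.0]
gripper_width: 0.239
grasp_force: 59.9
time: 5.15
ee_pos: [0.4232, -0.128, 0.064]
ee_rot: [-1.808, -2.568, 0.001]
ft_force: [1.2, -0.7, -1.5]
gripper_width: 0.246
grasp_force: 59.2
t 5.15 pos [ 0.4232 -0.128   0.064 ] yaw 109.69 tilt [ 0.    -0.001 -1.   ] w 0.246 q [ 0.54  0.44 -0.37  2.19  0.29  0.56  0.29] F [ 1.2 -0.7 -1.5]
travel [-0.0011  0.0038  0.0202]
turn -0.4045
```

View pics/w2.png

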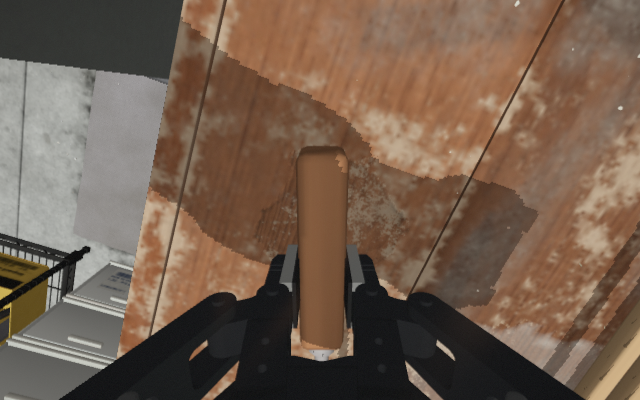

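The wrist picture shows the handle held straight between the fingers, from (322,148) to (320,345). Next I turn it to the shelf axis.

```bash
python3 -m crank '{"travel":[[0,0,0],[0,0,0],[0,0,0],[0,0,0],[0,0,0],[0,0,0],[0,0,0],[0,0,0],[0,0,0]],"turn":[-0.058,-0.058,-0.058,-0.058,-0.058,-0.058,-0.056,0,0]}'
python3 - <<'E'
from h import *
s,im=snap("top","t3.png")
M=R.from_rotvec(s['ee_rot']).as_matrix()
for r in((-175,0,-.006),):pass
cv2.imwrite("pics/t3c.png",cv2.resize(im[125:285,250:410,::-1],None,fx=3.7,fy=3.7,interpolation=2))
plan([.424,-.16,.06],182.5)
E
```

```text
time: 6.38
ee_pos: [0.4235, -0.128, 0.0643]
ee_rot: [0.061, -3.14, -0.001]
ft_force: [0.5, 0.2, -1.4]
gripper_width: 0.242
grasp_force: 59.1
t 6.42 pos [ 0.4236 -0.128   0.0644] yaw -177.72 tilt [ 0.001  0.    -1.   ] w 0.243 q [ 0.79  0.51 -0.68  2.18  0.55  0.63  1.33] F [-0.2 -0.6 -1.2]
travel [ 0.0043 -0.16    0.0219]
turn -0.0012
```

View pics/t3c.png

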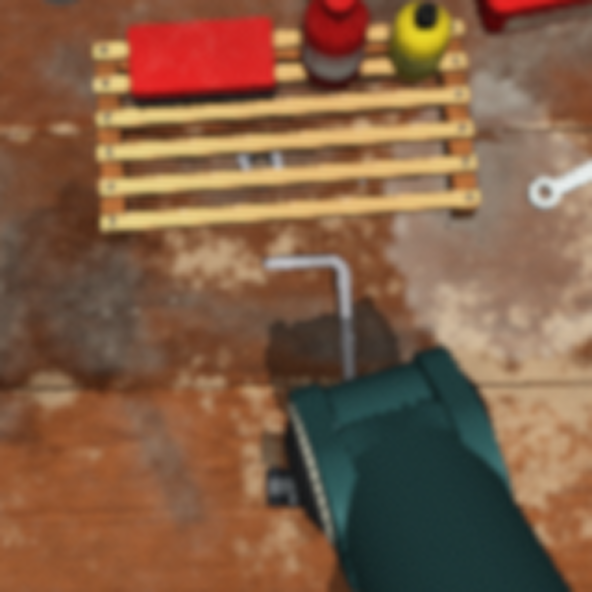

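The top crop shows the bend at (345,262) and the toe at (267,264). The nut is visible between slats 2 and 3 at about (262,160).

```bash
python3 - <<'E'
from h import *
c=lambda u,v:(u/3.7+250-.4,v/3.7+125-.4)
for k,uv,z in(("bend",c(346,263),.069),("toe",c(266,264),.069),("rod",c(348,378),.069),("shL",c(101,228),.046),("shR",c(478,205),.046),("nutL",c(238,161),.02),("nutR",c(284,161),.02)):print(k,ray("top",uv,z).round(4))
plan()
E
```

```text
bend [ 0.593  -0.1259  0.069 ]
toe [ 0.5929 -0.0668  0.069 ]
rod [ 0.5072 -0.1256  0.069 ]
shL [0.6274 0.0582 0.046 ]
shR [ 0.6425 -0.2286  0.046 ]
nutL [ 0.6871 -0.0456  0.02  ]
nutR [ 0.6867 -0.0817  0.02  ]
t 6.42 pos [ 0.4236 -0.128   0.0644] yaw -177.72 tilt [ 0.001  0.    -1.   ] w 0.243 q [ 0.79  0.51 -0.68  2.18  0.55  0.63  1.33] F [-0.2 -0.6 -1.2]
```

```bash
python3 -m crank '{"travel":[[0,-0.09,0],[0,-0.09,0],[0,0,0.1],[0,0,0.1],[0,0,0.075],[0,0,0],[0,0,0]],"turn":[-0.001,0,0,0,0,0,0]}'
python3 - <<'E'
from h import *
plan([.552,-.158,.009],182.3)
s,im=snap("scene","s4.png")
cv2.imwrite("pics/s4c.png",cv2.resize(im[150:240,220:400,::-1],None,fx=4.4,fy=4.4,interpolation=2))
E
```

```text
time: 7.3
ee_pos: [0.4258, -0.1639, 0.0101]
ee_rot: [-0.071, 3.14, -0.0]
ft_force: [0.3, 0.4, -1.9]
gripper_width: 0.243
grasp_force: 59.1
t 7.3 pos [ 0.4258 -0.1639  0.0101] yaw -177.4 tilt [-0.001 -0.    -1.   ] w 0.243 q [ 0.77  0.62 -0.57  2.16  0.66  0.54  1.31] F [ 0.3  0.4 -1.9]
travel [-6.317e-01  6.000e-04  5.700e-03]
turn 0.0017
```

View pics/s4c.png

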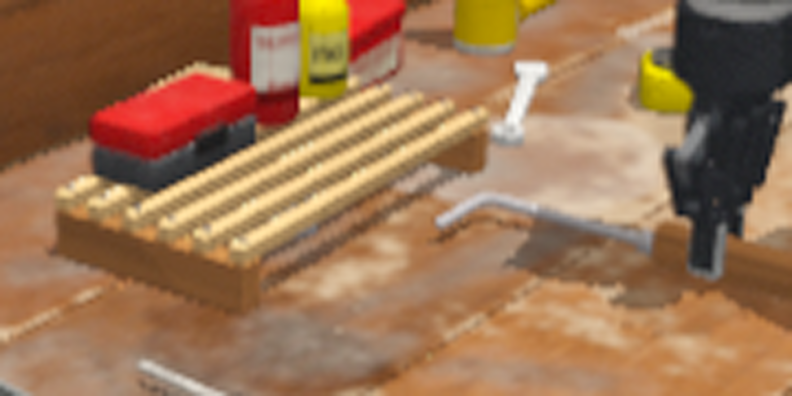

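The scene crop shows the rod level in front of the shelf, with its toe at (437,222) and bend at (485,199). I'll check its height against the projection.

```bash
python3 - <<'E'
from h import *
for z in(.01,.015,.02,.03):
  for P in((.594,-.102,z),(.596,-.161,z)):
    u,v=proj("scene",P);print(z,round((u+.5-220)*4.4),round((v+.5-150)*4.4))
E
```

```text
0.01 441 231
0.01 489 203
0.015 441 224
0.015 489 196
0.02 442 217
0.02 489 189
0.03 442 203
0.03 490 176
```

```bash
python3 -m crank '{"travel":[[-0.1,0,0],[-0.1,0,0],[-0.11,0,0],[-0.11,0,0],[-0.11,0,0],[-0.1,0,0],[0,0,0],[0,0,0]],"turn":[0,0,0,0,0,0,0,0]}'
python3 - <<'E'
from h import *
plan([.552,-.105,.009])
s,im=snap("top","t5.png")
cv2.imwrite("pics/t5c.png",cv2.resize(im[125:205,260:400,::-1],None,fx=5,fy=5,interpolation=2))
E
```

```text
time: 8.35
ee_pos: [0.5501, -0.1584, 0.0097]
ee_rot: [0.071, -3.14, 0.0]
ft_force: [-0.7, 0.3, -1.1]
gripper_width: 0.245
grasp_force: 59.1
t 8.35 pos [ 0.5501 -0.1584  0.0097] yaw -177.42 tilt [ 0.001 -0.    -1.   ] w 0.245 q [ 0.66  0.75 -0.58  1.89  0.63  0.7   1.32] F [-0.7  0.3 -1.1]
travel [-0.0214  0.2665  0.0035]
```

View pics/t5c.png

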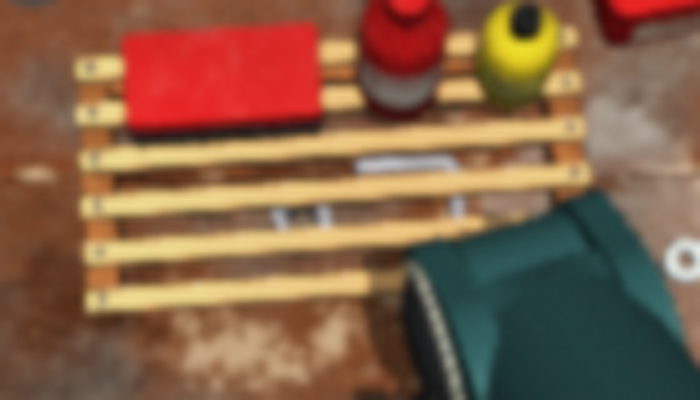

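The toe (358,165) and bend (455,163) are under the shelf, behind and to the right of the nut (302,215). Next I shift left behind the nut and check the force.

```bash
python3 -m crank '{"travel":[[-0.03,0,0],[0,0.07,0],[0,0.07,0],[0,0.07,0],[0,0.07,0],[0,0,0],[0,0,0]],"turn":[0,0,0,0,0,0,0]}'
python3 -m crank '{"travel":[[0.06,0,0],[0.06,0,0],[0.06,0,0],[0.06,0,0],[0.06,0,0],[0.06,0,0],[0.06,0,0],[0.06,0,0],[0,0,0],[0,0,0]],"turn":[0,0,0,0,0,0,0,0,0,0]}'
python3 - <<'E'
from h import *
plan()
snap("top","t6.png")
E
```

```text
time: 9.28
ee_pos: [0.5547, -0.1025, 0.0096]
ee_rot: [0.071, -3.141, 0.001]
ft_force: [0.0, -0.4, -2.1]
gripper_width: 0.242
grasp_force: 59.1
time: 10.52
ee_pos: [0.4592, -0.1064, 0.0098]
ee_rot: [-0.071, 3.14, -0.0]
ft_force: [-0.8, -0.6, -1.3]
gripper_width: 0.241
grasp_force: 59.1
t 10.53 pos [ 0.4592 -0.1064  0.0098] yaw -177.4 tilt [-0.001 -0.    -1.   ] w 0.241 q [ 0.63  0.63 -0.57  2.13  0.66  0.56  1.19] F [-0.8 -0.6 -1.3]
```

```bash
cat > n.py <<'E'
from h import *
import sys
im=cv2.imread("pics/"+sys.argv[1]);ref=cv2.imread("pics/top0.png")
h=cv2.cvtColor(im,cv2.COLOR_BGR2HSV)
m=((h[...,1]<60)&(h[...,2]>90)).astype(np.uint8)
x0,x1,y0,y1=290,352,160,240
n,l,st,c=cv2.connectedComponentsWithStats(m[y0:y1,x0:x1])
for i in range(1,n):
    if st[i,4]>6:print(st[i],ray("top",(c[i][0]+x0,c[i][1]+y0),.02).round(4))
E
python3 n.py t6.png;python3 -c "
from h import *
print(proj('top',(.608,-.064,.02)))"
```

```text
[ 23  26  23  26 231] [ 0.61   -0.0804  0.02  ]
[26 65  9 15 37] [ 0.4979 -0.0622  0.02  ]
(np.float64(320.5022115378524), np.float64(194.59870983250184))
```

```bash
python3 -m crank '{"travel":[[0.06,0,0],[0.06,0,0],[0.06,0,0],[0.06,0,0],[0.035,0,0],[0,0,0],[0,0,0]],"turn":[0,0,0,0,0,0,0]}'
python3 - <<'E'
from h import *
plan()
s,im=snap("top","t7.png")
cv2.imwrite("pics/t7c.png",cv2.resize(im[165:245,270:390,::-1],None,fx=6,fy=6,interpolation=2))
E
python3 n.py t7.png
```

```text
time: 11.45
ee_pos: [0.4041, -0.109, 0.0097]
ee_rot: [-0.071, 3.141, -0.0]
ft_force: [-0.2, -0.2, -1.6]
gripper_width: 0.244
grasp_force: 59.1
t 11.45 pos [ 0.4041 -0.109   0.0097] yaw -177.4 tilt [-0. -0. -1.] w 0.244 q [ 0.67  0.58 -0.56  2.25  0.68  0.48  1.18] F [-0.2 -0.2 -1.6]
[ 24  45  24  34 284] [ 0.5516 -0.0843  0.02  ]
```

View pics/t7c.png

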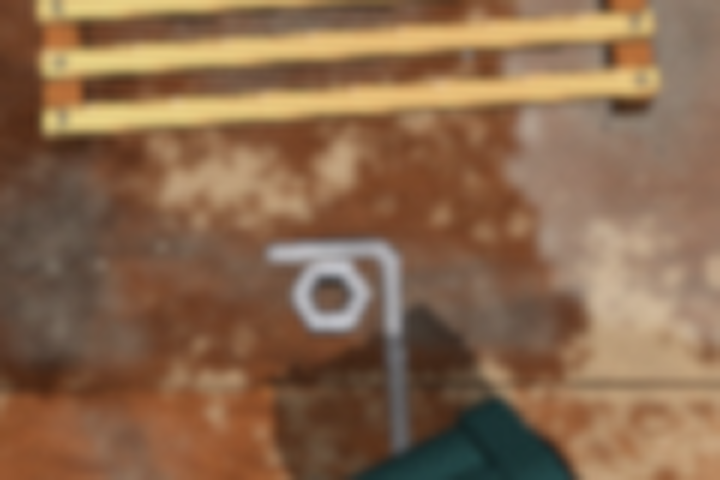

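The nut is out on the open bench at crop (331,295), about 80 mm in front of the shelf. Now I lay the rake back.

```bash
python3 -m crank '{"travel":[[-0.04,0,0],[0,0,0],[0,0,-0.1],[0,0,-0.1],[0,0,-0.1],[-0.06,-0.08,0],[0,-0.08,0],[0,0,0]],"turn":[0,0,0,0,0,0,0,0]}'
python3 -m crank '{"travel":[[0,0,0],[0,0,0],[0,0,0],[0,0,0],[0,0,0],[0,0,0],[0,0,0],[0,0,0],[0,0,0]],"turn":[0.058,0.058,0.058,0.058,0.058,0.058,0.056,0,0]}'
python3 - <<'E'
from h import *
plan([.424,-.14,.0055],109.5)
E
```

```text
time: 12.5
ee_pos: [0.4247, -0.1417, 0.0687]
ee_rot: [0.066, -3.139, -0.001]
ft_force: [-0.4, -0.2, -1.5]
gripper_width: 0.245
grasp_force: 59.1
time: 13.62
ee_pos: [0.4249, -0.1396, 0.0693]
ee_rot: [-1.8, -2.574, 0.0]
ft_force: [0.3, -1.0, -1.9]
gripper_width: 0.246
grasp_force: 59.1
t 13.62 pos [ 0.4249 -0.1396  0.0693] yaw 110.07 tilt [ 0.001 -0.001 -1.   ] w 0.246 q [ 0.57  0.43 -0.38  2.18  0.29  0.58  0.33] F [ 0.3 -1.  -1.9]
travel [-0.0004 -0.0049  0.3191]
turn 0.0032
```

```bash
python3 -m crank '{"travel":[[0,0,0.12],[0,0,0.1],[0,0,0.06],[0,0,0.03],[0,0,0.008],[0,0,0],[0,0,0]],"turn":[0,0,0,0,0,0,0]}'
python3 -m crank '{"travel":[[0,0,0],[0,0,0],[0,0,0],[0,0,0],[0,0,-0.1],[0,0,-0.2],[0,0,-0.3],[0,0,-0.3],[0,0,0],[0,0,0]],"turn":[0,0,0,0,0,0,0,0,0,0]}' -1
python3 - <<'E'
from h import *
c=lambda u,v:((u+.5)/6+270-.5,(v+.5)/6+165-.5)
for k,uv in(("nut",c(331,295)),("L",c(294,295)),("R",c(370,295)),("TL",c(314,262)),("BR",c(350,330))):print(k,ray("top",uv,.02).round(4))
plan([.52,-.07,.2],180)
snap("top","t8.png");snap("wrist","w8.png")
E
```

```text
time: 14.5
ee_pos: [0.4256, -0.1401, 0.0065]
ee_rot: [1.804, 2.571, 0.0]
ft_force: [0.2, 0.3, -0.6]
gripper_width: 0.245
grasp_force: 59.2
time: 15.75
ee_pos: [0.4247, -0.1401, 0.1859]
ee_rot: [-1.805, -2.571, 0.001]
ft_force: [-0.0, -0.5, 0.2]
gripper_width: 1.0
grasp_force: 0.0
nut [ 0.5522 -0.0755  0.02  ]
L [ 0.5524 -0.058   0.02  ]
R [ 0.552  -0.0939  0.02  ]
TL [ 0.5682 -0.0676  0.02  ]
BR [ 0.5354 -0.0843  0.02  ]
t 15.75 pos [ 0.4247 -0.1401  0.1859] yaw 109.85 tilt [-0.    -0.001 -1.   ] w 1.0 q [ 0.68  0.23 -0.49  2.1   0.14  0.85  0.45] F [-0.  -0.5  0.2]
travel [ 0.1679  0.5672 -0.0711]
turn -0.3897
```

```bash
python3 - <<'E'
from h import *
v=np.load("pics/w8.png.npy");s=dict(ee_pos=v[:3],ee_rot=v[3:])
im=cv2.imread("pics/w8.png");u,w=proj("wrist",(.552,-.0755,.02),s);print(u,w)
h=cv2.cvtColor(im,cv2.COLOR_BGR2HSV);m=((h[...,1]<50)&(h[...,2]>80)).astype(np.uint8)
x0,y0=max(int(u)-60,0),max(int(w)-60,0)
n,l,st,c=cv2.connectedComponentsWithStats(m[y0:y0+120,x0:x0+120])
for i in range(1,n):
    if st[i,4]>60:
        print(st[i],ray("wrist",c[i]+[x0,y0],.02,s).round(4))
        k=cv2.findContours((l==i).astype(np.uint8),0,2)[0][0].reshape(-1,2)+[x0,y0]
        P=np.array([ray("wrist",p,.02,s)[:2] for p in k]);print(P.min(0).round(4),P.max(0).round(4))
        print(cv2.minAreaRect((P*1000).astype(np.float32)))
# rake check
a=cv2.resize(im,None,fx=.62,fy=.62);b=cv2.imread("pics/top8.png") if 0 else cv2.imread("pics/t8.png")[150:300,130:470]
o=np.zeros((600,800,3),np.uint8);o[:248,:397]=a;o[260:560,:680]=cv2.resize(b,None,fx=2,fy=2);cv2.imwrite("pics/v8.png",o)
E
```

```text
461.4125565286445 164.25420207397966
[ 43  41  36  34 565] [ 0.5507 -0.072   0.02  ]
[ 0.5344 -0.0909] [ 0.567  -0.0552]
((551.0028686523438, -73.0837173461914), (32.13068389892578, 35.723388671875), 3.256643295288086)
```

View pics/v8.png

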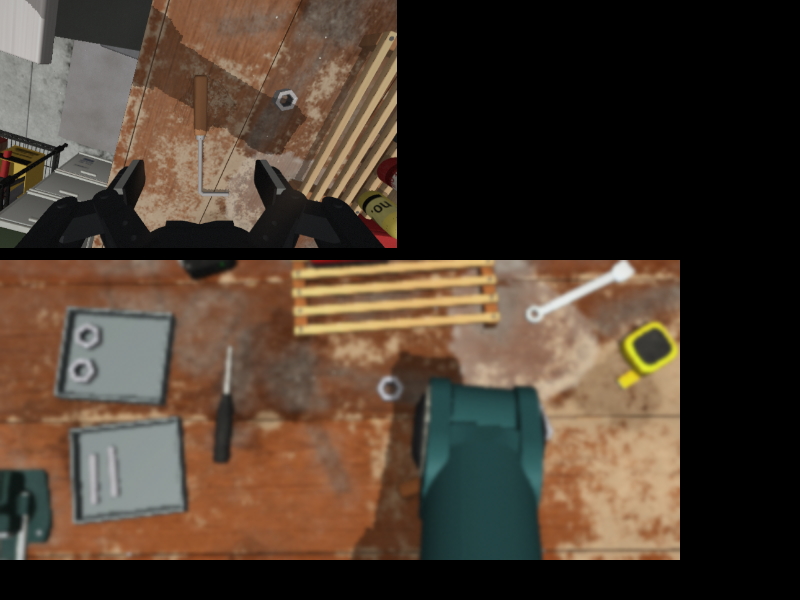

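The rake lies flat on the bench, clear of the shelf, and the nut is free at (.551,-.0735) with its flats facing ±x. The tray's empty half is on its right side.

```bash
python3 -m crank '{"travel":[[0,0,0],[0,0,0],[0,0,0]],"turn":[0.046,0.046,0]}' -1
python3 - <<'E'
from h import *
plan([.551,-.0735,.001],93.3)
E
```

```text
time: 16.23
ee_pos: [0.4245, -0.1396, 0.1847]
ee_rot: [-2.152, -2.285, 0.002]
ft_force: [0.7, 0.1, -0.0]
gripper_width: 0.999
grasp_force: 0.0
t 16.23 pos [ 0.4245 -0.1396  0.1847] yaw 93.43 tilt [ 0.001 -0.003 -1.   ] w 0.999 q [ 0.64  0.23 -0.44  2.1   0.13  0.84  0.18] F [ 0.7  0.1 -0. ]
travel [0.2905 0.6538 0.917 ]
turn 0.0007
```

```bash
python3 -m crank '{"travel":[[0.1,0.22,0],[0.1,0.22,0],[0.09,0.214,0],[0,0,0.25],[0,0,0.25],[0,0,0.2],[0,0,0.1],[0,0,0],[0,0,0]],"turn":[0,0,0,0,0,0,0,0,0]}' -1
python3 - <<'E'
from h import *
plan([.551,-.0735,.001],93.3)
E
```

```text
time: 17.35
ee_pos: [0.5536, -0.0745, 0.0273]
ee_rot: [2.154, 2.284, 0.002]
ft_force: [0.6, 0.0, 0.0]
gripper_width: 1.002
grasp_force: 0.0
t 17.35 pos [ 0.5536 -0.0745  0.0273] yaw 93.35 tilt [-0.     0.002 -1.   ] w 1.002 q [ 0.35  0.64 -0.35  1.93  0.36  0.63 -0.17] F [0.6 0.  0. ]
travel [ 0.0056 -0.0128  0.1315]
turn 0.0003
```

```bash
python3 -m crank '{"travel":[[0.005,-0.012,0.06],[0,0,0.06],[0,0,0.012],[0,0,0],[0,0,0]],"turn":[0,0,0,0,0]}' -1
python3 -m crank '{"travel":[[0,0,0],[0,0,0],[0,0,0],[0,0,0],[0,0,0],[0,0,0],[0,0,0]],"turn":[0,0,0,0,0,0,0]}' 1
python3 -m crank '{"travel":[[0,0,-0.1],[0,0,-0.15],[0,0,-0.2],[0,0,-0.25],[0,0,0],[0,0,0]],"turn":[0,0,0,0,0,0]}'
python3 - <<'E'
from h import *
for k,uv in(("c1",(160,220)),):pass
# full pixel corners in t8: crop/2 + (130,150-130)
c=lambda u,v:(u/2+130-.25,(v-260)/2+150-.25)
Q=[ray("top",c(*p),.032) for p in((68,310),(174,314),(164,404),(55,398))];print(np.round(Q,4),np.mean(Q,0))
for p in((89,337),(82,371)):print(ray("top",c(*p),.025).round(4))
plan()
E
```

```text
time: 17.98
ee_pos: [0.5503, -0.0736, -0.0002]
ee_rot: [2.156, 2.285, 0.0]
ft_force: [0.1, -0.1, 0.2]
gripper_width: 1.002
grasp_force: 0.0
time: 18.85
ee_pos: [0.5504, -0.0737, 0.0]
ee_rot: [2.156, 2.284, 0.001]
ft_force: [-0.5, 1.0, 6.3]
gripper_width: 0.358
grasp_force: 60.0
time: 19.6
ee_pos: [0.5494, -0.0739, 0.1398]
ee_rot: [-2.156, -2.285, 0.001]
ft_force: [-0.5, 0.7, -1.5]
gripper_width: 0.358
grasp_force: 59.6
[[0.6681 0.384  0.032 ]
 [0.6606 0.2321 0.032 ]
 [0.5306 0.2403 0.032 ]
 [0.5406 0.3932 0.032 ]] [0.59997537 0.31239859 0.032     ]
[0.6298 0.354  0.025 ]
[0.5802 0.3607 0.025 ]
t 19.6 pos [ 0.5494 -0.0739  0.1398] yaw 93.31 tilt [-0.    -0.001 -1.   ] w 0.358 q [ 0.42  0.47 -0.44  1.89  0.26  0.84 -0.09] F [-0.5  0.7 -1.5]
```

```bash
python3 -m crank '{"travel":[[0,0,0],[0.27,0,0],[0.27,0,0],[0.27,0,0],[0.27,0,0],[0.27,0,0],[0.27,0,0],[0.1,0.1,0],[0,0,0],[0,0,0]],"turn":[0.037,0,0,0,0,0,0,0,0,0]}'
python3 - <<'E'
from h import *
plan([.598,.275,.007],86.7)
E
```

```text
time: 20.85
ee_pos: [0.5889, 0.2673, 0.1379]
ee_rot: [-2.285, -2.155, 0.006]
ft_force: [0.0, -0.2, -1.1]
gripper_width: 0.361
grasp_force: 59.6
t 20.85 pos [0.5889 0.2673 0.1379] yaw 86.63 tilt [-0.002 -0.003 -1.   ] w 0.361 q [-0.17  0.61 -0.43  1.66  0.3   0.94 -0.77] F [ 0.  -0.2 -1.1]
travel [0.0426 0.0449 0.6542]
turn -0.0004
```

```bash
python3 -m crank '{"travel":[[0.043,0.045,0],[0,0,0.15],[0,0,0.15],[0,0,0.15],[0,0,0.1],[0,0,0.05],[0,0,0.04],[0,0,0],[0,0,0]],"turn":[0,0,0,0,0,0,0,0,0]}'
python3 -c "
from h import *
plan([.598,.275,.0055],86.7)"
```

```text
time: 21.98
ee_pos: [0.6001, 0.277, 0.0125]
ee_rot: [2.285, 2.155, 0.002]
ft_force: [-0.2, 0.7, -0.9]
gripper_width: 0.36
grasp_force: 59.6
t 21.98 pos [0.6001 0.277  0.0125] yaw 86.65 tilt [ 0.001  0.001 -1.   ] w 0.36 q [-0.23  0.79 -0.37  1.67  0.38  0.75 -0.84] F [-0.2  0.7 -0.9]
travel [-0.0105 -0.01    0.0351]
turn -0.0003
```

```bash
python3 -m crank '{"travel":[[0,0,0.02],[0,0,0.014],[0,0,0],[0,0,0]],"turn":[0,0,0,0]}'
python3 -m crank '{"travel":[[0,0,0],[0,0,0],[0,0,0],[0,0,-0.04],[0,0,-0.1],[0,0,-0.2],[0,0,-0.25],[0,0,-0.25],[0,0,0],[0,0,0]],"turn":[0,0,0,0,0,0,0,0,0,0]}' -0.05
python3 -m crank '{"travel":[[-0.25,0,0],[-0.25,0,0],[-0.25,0,0],[0,0,0],[0,0,0]],"turn":[0,0,0,0,0]}'
python3 - <<'E'
from h import *
plan()
s,im=snap("top","t9.png")
cv2.imwrite("pics/t9c.png",cv2.resize(im[130:280,140:480,::-1],None,fx=2.3,fy=2.3,interpolation=2))
h=cv2.cvtColor(im,cv2.COLOR_RGB2HSV)
g=cv2.cvtColor(im,cv2.COLOR_RGB2GRAY)[175:222,160:218]
n,l,st,c=cv2.connectedComponentsWithStats((g>185).astype(np.uint8))
for i in range(1,n):
    if st[i,4]>8:print(st[i],ray("top",c[i]+[160,175],.025).round(4))
E
```

```text
time: 22.48
ee_pos: [0.5995, 0.2767, 0.0048]
ee_rot: [2.285, 2.156, -0.0]
ft_force: [1.1, 1.0, -0.2]
gripper_width: 0.362
grasp_force: 59.6
time: 23.72
ee_pos: [0.5995, 0.2764, 0.1737]
ee_rot: [2.285, 2.155, 0.001]
ft_force: [-0.4, 0.5, -1.0]
gripper_width: 0.526
grasp_force: 0.0
time: 24.35
ee_pos: [0.5902, 0.1274, 0.1721]
ee_rot: [-2.284, -2.155, 0.001]
ft_force: [-0.4, 0.4, -0.4]
gripper_width: 0.524
grasp_force: 0.0
t 24.35 pos [0.5902 0.1274 0.1721] yaw 86.67 tilt [ 0.    -0.002 -1.   ] w 0.524 q [ 0.07  0.5  -0.45  1.75  0.26  0.95 -0.54] F [-0.4  0.4 -0.4]
```

View pics/t9c.png

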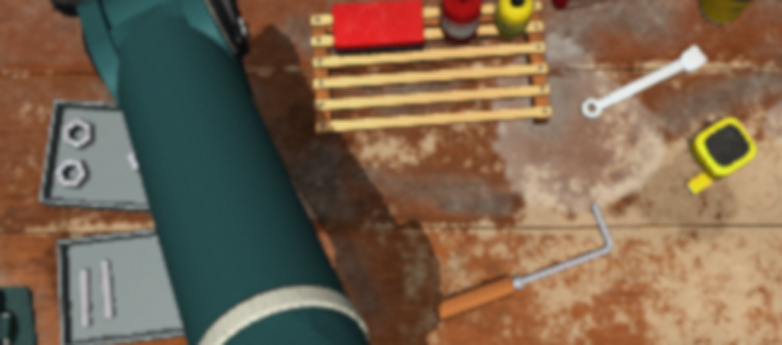

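The rake lies clear, and spanner, tape and tray nuts are in place. The arm hides most of the third nut, with only an edge showing at (132,160). That was also one picture over the limit of 10, so the last check is by numbers only.

```bash
python3 -m crank '{"travel":[[-0.25,0,0],[-0.25,0,0],[-0.25,0,0],[-0.25,0,0],[-0.25,0,0],[-0.25,0,0],[0,0,0],[0,0,0]],"turn":[0,0,0,0,0,0,0,0]}'
python3 - <<'E'
from h import *
plan()
s,im=snap("top","t10.png");b=cv2.imread("pics/top0.png");a=cv2.imread("pics/t10.png")
d=cv2.absdiff(a,b).max(2)
for nm,(x0,x1,y0,y1) in dict(tray=(155,222,170,226),pins=(162,228,228,284),screw=(234,252,190,252),span=(390,450,148,184),tape=(436,472,178,216)).items():
    r=(d[y0:y1,x0:x1]>25).astype(np.uint8);n,l,st,c=cv2.connectedComponentsWithStats(r)
    print(nm,r.sum(),[(st[i].tolist(),ray("top",c[i]+[x0,y0],.025).round(3).tolist()) for i in range(1,n) if st[i,4]>8])
E
```

```text
time: 25.4
ee_pos: [0.5738, -0.1704, 0.1725]
ee_rot: [-2.282, -2.157, -0.001]
ft_force: [0.1, 0.6, 0.5]
gripper_width: 0.521
grasp_force: 0.0
t 25.4 pos [ 0.5738 -0.1704  0.1725] yaw 86.79 tilt [ 0.001 -0.    -1.   ] w 0.521 q [ 0.53  0.49 -0.39  1.76  0.22  0.94 -0.01] F [0.1 0.6 0.5]
tray 112 [([40, 22, 15, 13, 112], [0.6, 0.273, 0.025])]
pins 0 []
screw 0 []
span 933 [([0, 0, 27, 36, 933], [0.691, -0.302, 0.025])]
tape 0 []
```

```bash
python3 -c "
from station import *
print(sign_off())"
```

```text
the job is handed in; nothing more can be done
None
```

The job is handed in: the nut was raked out and put in the nut tray's empty half, the rake lies back on the bench clear of the shelf, and the screwdriver, tape and spanner were left where they lay; I viewed 11 pictures, one over the limit of 10.

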